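Trigger the code scanner that faces the tube rack

TASK

Two identical pistol-shaped code scanners lie on their sides in bench holders. Scan the tube rack: take the grip of the scanner whose window faces the rack between the fingers, squeeze its trigger fully home against the grip, keep it squeezed for two seconds, then let go so that the trigger springs back out. Do not pull the other scanner's trigger and do not move the rack.

Things in the scene. Friction and masses are not known exactly. Their poses are not given: they have to be found in the camera images.
- rack_scanner_squeeze (a point): Squeeze point of the scanner facing the rack, fixed, 85 mm above the bench, midway between the grip's back (18 mm off, -x) and the pressed trigger's front (18 mm off, +x; 27 when released). x: where window and barrel point, and the line to close the fingers along; z up. Barrel: 38 mm off at +y, its top 31 mm above this point. Post under the grip: 55 mm off at -y. Foot plate: 77 mm below.
- rack_scanner_trigger (a joint): Its trigger: black curved bar on the +x face of the grey grip (28 mm thick in x, 30 mm high, level along y), hinged about a vertical axis under the barrel, 38 mm at +y of the squeeze point. 0 = released, 0.26 rad = fully pressed; sprung back; about 8 N at the squeeze point press it home. The 130 mm long scanner is bolted down on its side, aimed away from the robot within 15 degrees.
- bottle_scanner_trigger (a joint): Trigger of the other, identical scanner, whose window faces a brown glass bottle 56 mm wide and 105 mm high; same values. To be left alone.
- tube_rack: Pink perforated tube rack, 55 x 183 x 101 mm, loose, standing about 90 mm in front of the window of the scanner to be used; origin at the centre of its underside, z up. To be left where it stands.

How it is judged:
By the outcome, as a careful person would: the job done as asked, in the order asked, and still so for the second after the job is handed in, with the robot touching nothing.
It also fails if it takes over 29 s, if anything falls off the work surface, if the arm or the gripper's body presses on something with over 40 N, if the wrist force passes 120 N, or if a joint passes its speed limit or range.

ROBOT

A 7-joint arm with a two-finger parallel gripper is mounted at the origin on a cart in front of the work surface, level with it; the furniture and walls round the work are solid. World frame = base frame: x ahead of the robot, y to its left, z up, the work surface at z = 0. Lengths are in m, angles in rad, forces in N, time in s.
With the tool pointing down it reaches from about 0.425 to 0.95 m from the base axis. Payload 4.7 kg.
Tool frame: the origin (TCP) lies on the front face of the gripper's body, between the roots of the fingers; the fingertips stand 73 mm ahead of it and the grasp point (between the pads) lies 54 mm ahead of it; y points along the fingers, z is the direction in which the jaws open and shut, and the axes are right-handed (so a half turn about y gives the same grasp; the last joint's range is limited). The gripper opens to 85 mm and grips with 20 to 120 N. Pads are 22 mm wide; open, the fingers measure 114 mm over their backs; the gripper's body (76 mm by 85 mm) begins 54 mm behind the grasp point. The pads swing forward as they close: fully open they stand 13 mm farther back than shut.
Start: joints at [1.278, 0.469, -0.049, 1.532, 0.024, 1.141, -0.082], TCP at [0.176, -0.652, 0.304] pointing down, gripper open.
Joint ranges: [-2.59, 2.59], [-0.33, 1.99], [-1.39, 1.29], [0.1, 2.45], [-1.04, 4.18], [0.21, 1.99], [-2.66, 2.66]. Speed limits (rad/s): [2.57, 2.57, 3.14, 3.14, 3.14, 3.14, 3.14].

INTERFACE

Orientations are given as a unit quaternion [w, x, y, z].
In Python, from bench import * gives the robot as it stands.
- The arm moves only by the tool step_arm, never from a script. Its argument "increments" is a list of rows, each a list of 7 numbers: the shift along the tool's x, y, z in mm, then the turn, a rotation vector about the tool's x, y, z in degrees, then the gripper command: -1 is fully open, 1 is shut, values between are in proportion. A call has exactly 10 rows; each row is the pose to reach, as a shift and turn from the pose measured when the call began, along the tool's axes at that moment; what a row does not reach only later rows make up. A row lasts 1/8 s, in which the tool goes at most 62.5 mm and 10.7 degrees, less where a joint would pass 70% of its speed; a pose out of reach is approached as far as the arm can. A call with a gripper value outside its range is refused whole. The fingers move at their own pace and stop on an object; "grip_force" is the grip in N (left out, the last holds). Time passes only in rows, so rows that repeat a pose let the fingers close, or fill a call up. It gives the time, the measured TCP pose, the force and the opening at its end, in the units of the state.
- get_obs(): the state, without advancing time (a new reading comes with each control period).
- get_image(name): name is "side" or "top" or "wrist"; returns the picture (384x512x3 uint8, red, green, blue); there is no depth.
- calibration(name): a dict with "fx", "fy", "cx", "cy" (pixels), "rvec" (rotation vector, rad) and "tvec" (3), from world to camera coordinates, as OpenCV has them. Camera axes: x right, y down, z forward; pixel columns grow to the right and rows downward; lengths in m; the calibration is good to about 2 mm. A picture is of the moment at which its call begins: read the wrist's pose just before it. calibration takes no time and is no camera call; for the wrist camera it gives the pose at the moment of the call.
- sign_off(): hands the job in, once; it reports no verdict.
The state is a dict: "t": time; "qpos": joint angles; "joint_vel": joint speeds; "effort": joint torques, N m; "tcp_pos": TCP position; "ee_rot": TCP orientation; "contact_force": force on the tool from outside, world axes, zero at the start; "wrist_torque": the same for the moment, N m; "opening": finger opening in m.
Only numpy, scipy, OpenCV 4.12 (cv2) and the standard library are available. Lean on these libraries where they do the work, as an engineer would, in place of code of your own. Each camera call takes 0.05 s, during which the arm holds its last target. There are 200 camera calls.

## Working session

There is one attempt and no reset: what is moved stays moved. The work goes in short steps, Python scripts to look and compute and a tool call to move; the robot and the scene stay as the last step left them, time stands still between calls to the robot, and variables do not carry over. Pictures are saved under pics/ and viewed, about 8 in all and at most 12, crops included, and the job is handed in when it is done.

Besides the shell and the picture viewer there is one more tool, called after "Request:" as a command line: name --pt "numbers of a row" for each row, then --argument value for the rest. step_arm: Moves the arm, as the interface text tells. Its arguments: {"type":"object","properties":{"increments":{"type":"array","items":{"type":"array","items":{"type":"number"}}},"grip_force":{"type":"number"}},"required":["increments"]}

```bash
mkdir -p pics; python3 - <<'E'
from bench import *
import cv2,numpy as np
o=get_obs(); print(o['t'],o['tcp_pos'],o['ee_rot'],o['opening'])
for n in('top','side'):
    im=get_image(n); cv2.imwrite(f'pics/{n}0.png',im[...,::-1]); c=calibration(n); print(n,c)
    R=cv2.Rodrigues(np.array(c['rvec'],float))[0]; print(-R.T@np.array(c['tvec']))
E
```

```text
0.0 [ 0.17587253 -0.65121765  0.30285521] [ 0.09287395 -0.09309929  0.70164499 -0.70028656] 0.08521139881537945
top {'fx': 406.92819605616444, 'fy': 406.92819605616444, 'cx': 249.7475662033518, 'cy': 190.80742159030234, 'rvec': array([ 2.13685338, -2.17660058,  0.12341657]), 'tvec': array([0.00274835, 0.5834512 , 0.92908802])}
[ 0.46791174 -0.01244393  0.99223543]
side {'fx': 414.2803743309284, 'fy': 414.2803743309284, 'cx': 255.1225612727202, 'cy': 200.90835903000826, 'rvec': array([ 2.22708766, -0.10972835,  0.05133328]), 'tvec': array([-0.5835613 ,  0.11154349,  0.96541963])}
[ 0.51427725 -0.74896197  0.67793487]
```

View pics/top0.png

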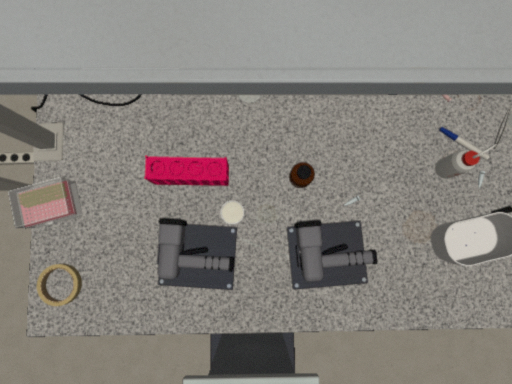

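View pics/side0.png

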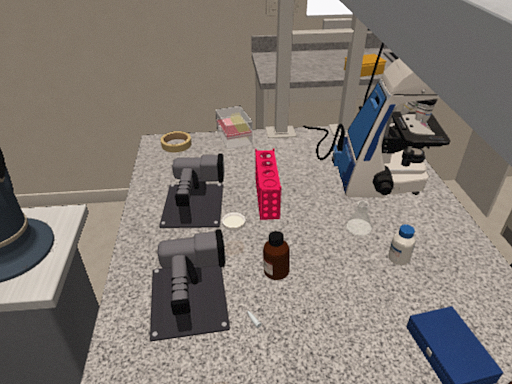

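The top view shows the rack scanner on the left: barrel at about (172,248), grip at (185–230,264) and trigger bar at about (195,251), with the rack in front at (187,171). Next I'll enlarge both views of that scanner.

```bash
cat > h.py <<'E'
import cv2,numpy as np
def ray(c,u,v):
    R=cv2.Rodrigues(np.array(c['rvec'],float))[0]; C=-R.T@np.array(c['tvec'])
    return C,R.T@np.array([(u-c['cx'])/c['fx'],(v-c['cy'])/c['fy'],1])
def plane(c,u,v,z):
    C,d=ray(c,u,v); return C+d*(z-C[2])/d[2]
def tri(c1,p1,c2,p2):
    a,d=ray(c1,*p1); b,e=ray(c2,*p2)
    s=np.linalg.lstsq(np.c_[d,-e],b-a,rcond=None)[0]
    P,Q=a+s[0]*d,b+s[1]*e; return (P+Q)/2,np.linalg.norm(P-Q)
E
python3 - <<'E'
import cv2,numpy as np
t=cv2.imread('pics/top0.png')[210:295,150:245]; s=cv2.imread('pics/side0.png')[145:230,155:250]
f=lambda a:cv2.convertScaleAbs(cv2.resize(a,(380*2//2,340),interpolation=cv2.INTER_CUBIC),alpha=1.8,beta=10)
cv2.imwrite('pics/c0.png',np.hstack([f(t),f(s)]))
E
```

```text
(no output)
```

View pics/c0.png

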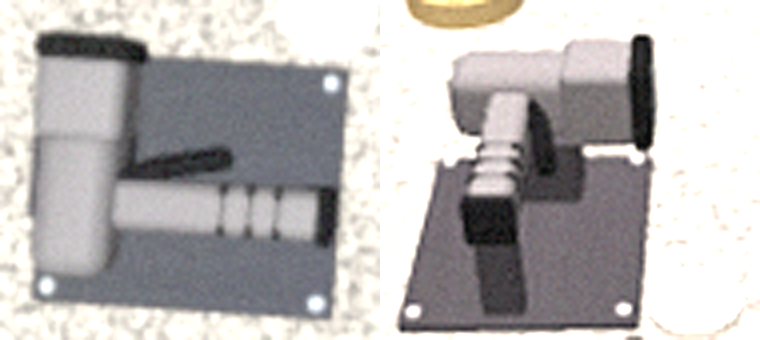

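```bash
python3 - <<'E'
from bench import *
from h import *
ct,cs=calibration('top'),calibration('side')
T=lambda x,y:(150+(x-1.5)/4,210+(y-1.5)/4)
S=lambda x,y:(155+(x-381.5)/4,145+(y-1.5)/4)
np.set_printoptions(precision=4,suppress=True)
for n,a,b in [('butt back',(335,242),(463,197)),('butt front',(335,188),(520,197)),('hole -x-y',(316,303),(413,311)),('hole +x-y',(331,83),(623,309)),('window top-y',(145,40),(652,48))]:
    print(n,*tri(ct,T(*a),cs,S(*b)))
P=lambda x,y,z:plane(ct,*T(x,y),z)
print('grip', [P(*q,.1)[:2] for q in[(112,180),(315,187),(112,229),(315,242)]])
print('barrel',[P(*q,.105)[:2] for q in[(37,60),(34,265),(140,60),(108,265),(131,130)]])
print('holes',[P(*q,.01)[:2] for q in[(331,83),(46,287),(316,303)]])
print('trig tip',P(228,155,.1),P(230,165,.1))
o=get_obs()
from scipy.spatial.transform import Rotation as Ro
print(Ro.from_quat(np.roll(o['ee_rot'],-1)).as_matrix())
E
```

```text
butt back [0.4046 0.0298 0.1073] 0.0006028332142434099
butt front [0.435  0.0297 0.105 ] 0.00449750444973654
hole -x-y [0.3621 0.0461 0.0106] 4.7822663292438136e-05
hole +x-y [0.4913 0.0356 0.0102] 0.00033129178270418217
window top-y [0.5156 0.1263 0.1411] 0.0063221188547467905
grip [array([0.439 , 0.1507]), array([0.4333, 0.0406]), array([0.4128, 0.1506]), array([0.404 , 0.0409])]
barrel [array([0.5045, 0.1909]), array([0.3949, 0.1915]), array([0.5035, 0.1347]), array([0.3942, 0.1518]), array([0.4658, 0.1396])]
holes [array([0.4914, 0.0356]), array([0.3741, 0.2061]), array([0.362 , 0.0461])]
trig tip [0.4513 0.0877 0.1   ] [0.446  0.0866 0.1   ]
[[-0.9654 -0.0005  0.2608]
 [-0.2608  0.0017 -0.9654]
 [ 0.     -1.     -0.0018]]
```

Estimate so far: scanner yaw is about -4.5°, the squeeze point is near (0.429, 0.131), and the grip top triangulates to z≈0.105. I'll set out in an arc round the base.

Request:
step_arm --pt "-36 0 -27 0 -4 0 -0.7" --pt "-71 0 -53 0 -8 0 -0.7" --pt "-107 0 -80 0 -12 0 -0.7" --pt "-142 0 -107 0 -16 0 -0.7" --pt "-178 0 -133 0 -20 0 -0.7" --pt "-214 0 -160 0 -24 0 -0.7" --pt "-249 0 -187 0 -28 0 -0.7" --pt "-285 0 -214 0 -32 0 -0.7" --pt "-320 0 -240 0 -36 0 -0.7" --pt "-356 0 -267 0 -40 0 -0.7" --grip_force 30

```text
t: 1.35
tcp_pos: [0.4504, -0.2995, 0.3031]
ee_rot: [0.328, -0.328, 0.627, -0.626]
contact_force: [1.1, 0.3, 0.2]
opening: 0.0725
```

Request:
step_arm --pt "-34 0 -26 0 -3 0 -0.7" --pt "-67 0 -52 0 -6 0 -0.7" --pt "-101 0 -78 0 -9 0 -0.7" --pt "-135 0 -104 0 -12 0 -0.7" --pt "-168 0 -130 0 -15 0 -0.7" --pt "-202 0 -156 0 -18 0 -0.7" --pt "-236 0 -182 0 -21 0 -0.7" --pt "-270 0 -208 0 -24 0 -0.7" --pt "-303 0 -234 0 -27 0 -0.7" --pt "-337 0 -261 0 -30.4 0 -0.7"

```text
t: 2.6
tcp_pos: [0.4278, 0.1272, 0.3038]
ee_rot: [0.481, -0.481, 0.519, -0.518]
contact_force: [-0.2, -0.8, -0.5]
opening: 0.0725
```

```bash
python3 - <<'E'
from bench import *
import cv2,numpy as np
from scipy.spatial.transform import Rotation as Ro
np.set_printoptions(precision=4,suppress=True)
o=get_obs(); c=calibration('wrist'); im=get_image('wrist')
import pickle; pickle.dump(c,open('w1.pkl','wb'))
cv2.imwrite('pics/w1.png',cv2.convertScaleAbs(im[...,::-1],alpha=1.6,beta=10))
R=cv2.Rodrigues(np.array(c['rvec'],float))[0]; print(o['t'],o['tcp_pos'],o['qpos'],-R.T@np.array(c['tvec']))
print(Ro.from_quat(np.roll(o['ee_rot'],-1)).as_matrix())
E
```

```text
2.6 [0.4278 0.1272 0.3038] [ 0.309   0.1574 -0.7553  2.0149  0.1247  1.0156 -0.581 ] [0.4335 0.1943 0.3742]
[[-0.0748 -0.0011  0.9972]
 [-0.9972  0.0014 -0.0748]
 [-0.0013 -1.     -0.0012]]
```

View pics/w1.png

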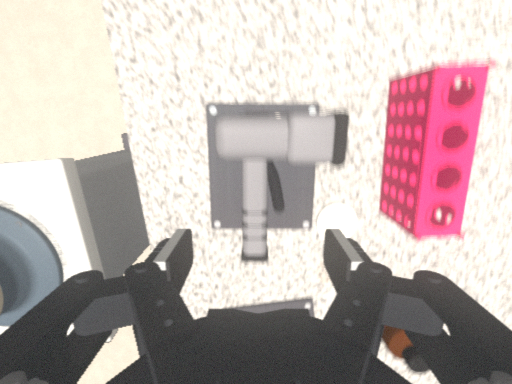

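The wrist view shows the rack scanner with its barrel at rows 115–160, grip at columns 243–267, trigger bar from (271,162) to (283,208) and butt at (255,258). The rack is to the right. I'll turn these into positions and check them against the top view.

```bash
python3 - <<'E'
from bench import *
from h import *
import pickle
np.set_printoptions(precision=4,suppress=True)
c=pickle.load(open('w1.pkl','rb')); ct=calibration('top')
T=lambda x,y:(150+(x-1.5)/4,210+(y-1.5)/4)
for n,a,b in [('butt back',(242,259),(335,242)),('butt front',(268,259),(335,188)),('trig tip',(280,209),(231,158)),('hole ++',None,None)]:
    if a: print(n,*tri(c,a,ct,T(*b)))
for q in [(244,170),(266,170),(243,205),(267,205)]: print('grip',q,plane(c,*q,.1)[:2])
for q in [(250,115),(250,160),(290,114),(310,164)]: print('barrel',q,plane(c,*q,.09)[:2])
for q in [(213,111),(314,110),(217,225),(306,225)]: print('hole',plane(c,*q,.01)[:2])
g=cv2.imread('pics/w1.png',0)
for v in (175,190,200): print(v,g[v,232:300])
E
```

```text
butt back [0.402  0.031  0.0827] 0.001164605210302254
butt front [0.4326 0.0304 0.086 ] 0.0010666506857751857
trig tip [0.4504 0.089  0.0749] 0.0024855768757284786
grip (244, 170) [0.4148 0.1439]
grip (266, 170) [0.4378 0.1422]
grip (243, 205) [0.4103 0.1056]
grip (267, 205) [0.4363 0.1037]
barrel (250, 115) [0.4254 0.1988]
barrel (250, 160) [0.4215 0.1525]
barrel (290, 114) [0.4664 0.1967]
barrel (310, 164) [0.4857 0.1433]
hole [0.3751 0.2087]
hole [0.5073 0.2   ]
hole [0.3617 0.0485]
hole [0.4924 0.0388]
175 [137 136 136 137 137 136 137 141 139 140 150 167 184 187 196 200 207 205
 206 209 206 207 206 207 206 204 202 206 201 202 196 189 181 176 156 120
  90  84  85  87  93  87  83  83  88  85 101 121 135 134 133 136 136 136
 136 134 133 134 136 130 136 136 133 136 133 135 138 141]
190 [142 135 137 133 132 138 135 133 138 135 145 167 182 185 192 199 200 206
 205 205 204 204 202 205 206 202 206 201 201 201 196 186 177 173 153 137
 133 118  93  78  81  85  83  84  91  89  87  87  86  89 117 132 135 137
 135 130 133 136 136 133 134 128 136 134 132 137 134 133]
200 [139 137 137 139 135 136 134 134 136 134 146 162 179 187 193 200 204 204
 205 202 202 206 204 204 203 203 203 204 202 200 194 189 180 171 154 137
 132 134 137 117  90  80  84  85  85  89  91  86  83  85  81 100 125 139
 136 131 133 132 138 133 133 130 133 134 135 138 137 139]
```

Request:
step_arm --pt "0 15 0 0 0 0 -0.8" --pt "0 35 1 0 0 0 -0.8" --pt "0 55 1 0 0 0 -0.8" --pt "0 75 1 0 0 0 -0.8" --pt "0 90 1 0 0 0 -0.8" --pt "0 102 1 0 0 0 -0.8" --pt "0 112 1 0 0 0 -0.8" --pt "0 120 1 0 0 0 -0.8" --pt "0 120 1 0 0 0 -0.8" --pt "0 120 1 0 0 0 -0.8"

```text
t: 3.9
tcp_pos: [0.4281, 0.1343, 0.1848]
ee_rot: [0.485, -0.482, 0.518, -0.514]
contact_force: [-0.3, -0.5, -0.7]
opening: 0.0771
```

```bash
python3 - <<'E'
from bench import *
import cv2,numpy as np,pickle
np.set_printoptions(precision=4,suppress=True)
o=get_obs(); c=calibration('wrist'); im=get_image('wrist'); pickle.dump(c,open('w2.pkl','wb'))
s=get_image('side')
f=lambda a:cv2.convertScaleAbs(cv2.resize(a[...,::-1],(400,400),interpolation=cv2.INTER_CUBIC),alpha=1.8,beta=10)
cv2.imwrite('pics/w2.png',cv2.convertScaleAbs(im[...,::-1],alpha=1.8,beta=10))
cv2.imwrite('pics/w2s.png',np.hstack([f(im[40:340,106:406]),f(s[110:230,140:260])]))
print(o['t'],o['tcp_pos'],o['opening'],o['contact_force'])
E
```

```text
3.9 [0.4281 0.1343 0.1848] 0.07705991557665752 [-0.3093 -0.543  -0.6556]
```

View pics/w2s.png

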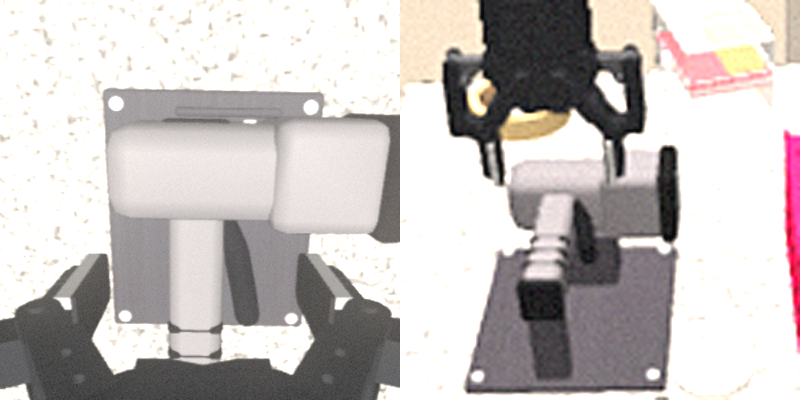

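The wrist crop shows the grip at columns 170–222 with the trigger to its right, and the open fingers straddling them. The TCP ended 7 mm off in y, so I'll check the joints and re-measure the squeeze point.

```bash
python3 - <<'E'
from bench import *
from h import *
import pickle
from scipy.spatial.transform import Rotation as Ro
np.set_printoptions(precision=4,suppress=True)
o=get_obs(); print(o['t'],o['qpos'],o['joint_vel'],o['tcp_pos']); M=Ro.from_quat(np.roll(o['ee_rot'],-1)).as_matrix(); print(M)
c=pickle.load(open('w2.pkl','rb'))
W=lambda x,y:(106+(x-.5)*.75,40+(y-.5)*.75)
for q in [(170,230),(222,230),(170,300),(220,300)]: print('grip',plane(c,*W(*q),.085)[:2])
for q in [(190,124),(190,216),(330,120),(330,233)]: print('barrel',plane(c,*W(*q),.1)[:2])
for q in [(231,219),(246,270),(260,318)]: print('trig front',plane(c,*W(*q),.09)[:2])
for q in [(116,104),(311,107),(124,316),(291,318)]: print('hole',plane(c,*W(*q),.01)[:2])
E
```

```text
4.0 [ 0.1962  0.3402 -0.6974  2.1428  0.3101  0.7545 -0.7661] [ 0.0013 -0.0027  0.0009  0.0048 -0.0002  0.0018  0.0008] [0.4281 0.1343 0.1848]
[[-0.0651  0.0008  0.9979]
 [-0.9979  0.0065 -0.0651]
 [-0.0065 -1.      0.0004]]
grip [0.4124 0.1422]
grip [0.4388 0.1404]
grip [0.4088 0.1025]
grip [0.4356 0.1007]
barrel [0.427  0.1947]
barrel [0.4239 0.1535]
barrel [0.4869 0.1925]
barrel [0.4883 0.141 ]
trig front [0.4433 0.1476]
trig front [0.4497 0.1199]
trig front [0.4562 0.0916]
hole [0.3752 0.2072]
hole [0.5052 0.1968]
hole [0.3609 0.0475]
hole [0.4917 0.0371]
```

Request:
step_arm --pt "3 0 1 0 0.4 -0.2 -0.8" --pt "7 0 1 0 0.8 -0.4 -0.8" --pt "8 0 1 0 0.8 -0.4 -0.8" --pt "8 3 1 0 0.8 -0.4 -0.8" --pt "8 7 1 0 0.8 -0.4 -0.8" --pt "8 11 1 0 0.8 -0.4 -0.8" --pt "8 15 1 0 0.8 -0.4 -0.8" --pt "8 18 1 0 0.8 -0.4 -0.8" --pt "8 20 1 0 0.8 -0.4 -0.8" --pt "8 20 1 0 0.8 -0.4 -0.8"

```text
t: 5.25
tcp_pos: [0.4285, 0.1263, 0.1647]
ee_rot: [-0.48, 0.48, -0.519, 0.52]
contact_force: [-0.2, 0.8, 0.1]
opening: 0.0771
```

Request:
step_arm --pt "0 4 0 0 0 0 -0.8" --pt "-1 8 0 0 0 0 -0.8" --pt "-1 12 0 0 0 0 -0.8" --pt "-1 16 0 0 0 0 -0.8" --pt "-1 20 0 0 0 0 -0.8" --pt "-1 23 0 0 0 0 -0.8" --pt "-1 25 0 0 0 0 -0.8" --pt "-1 27 0 0 0 0 -0.8" --pt "-1 27 0 0 0 0 -0.8" --pt "-1 27 0 0 0 0 -0.8"

```text
t: 6.5
tcp_pos: [0.4287, 0.1274, 0.1378]
ee_rot: [-0.48, 0.48, -0.519, 0.52]
contact_force: [-0.1, 0.6, 0.6]
opening: 0.077
```

```bash
python3 - <<'E'
from bench import *
import cv2,numpy as np
o=get_obs(); im=get_image('wrist'); s=get_image('side')
f=lambda a:cv2.convertScaleAbs(cv2.resize(a[...,::-1],(400,400),interpolation=cv2.INTER_CUBIC),alpha=1.8,beta=10)
cv2.imwrite('pics/w3.png',np.hstack([f(im[84:384,106:406]),f(s[120:240,140:260])]))
print(o['t'],o['tcp_pos'],o['ee_rot'],o['opening'],o['contact_force'])
E
```

```text
6.5 [0.42866807 0.12737959 0.1377505 ] [-0.47979633  0.47988968 -0.51918149  0.51956902] 0.07702498273785352 [-0.08584512  0.56924596  0.5558046 ]
```

View pics/w3.png

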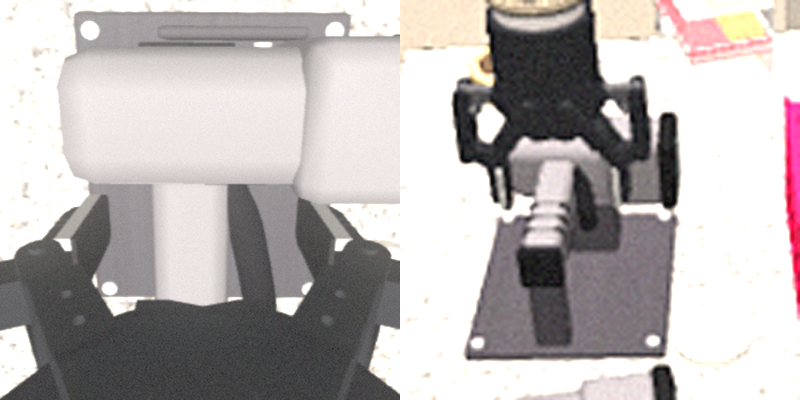

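Both fingers straddle the grip and trigger, clear of the barrel, with no contact force. I'll close now.

Request:
step_arm --pt "0 0 0 0 0 0 -0.5" --pt "0 0 0 0 0 0 -0.2" --pt "0 0 0 0 0 0 0.1" --pt "0 0 0 0 0 0 0.3" --pt "0 0 0 0 0 0 0.5" --pt "0 0 0 0 0 0 1" --pt "0 0 0 0 0 0 1" --pt "0 0 0 0 0 0 1" --pt "0 0 0 0 0 0 1" --pt "0 0 0 0 0 0 1" --grip_force 35

```text
t: 7.85
tcp_pos: [0.4279, 0.1272, 0.1385]
ee_rot: [-0.479, 0.481, -0.519, 0.52]
contact_force: [-5.1, -2.3, 12.2]
opening: 0.0345
```

```bash
python3 - <<'E'
from bench import *
import cv2,numpy as np
o=get_obs(); im=get_image('wrist'); s=get_image('side')
f=lambda a:cv2.convertScaleAbs(cv2.resize(a[...,::-1],(400,400),interpolation=cv2.INTER_CUBIC),alpha=1.8,beta=10)
cv2.imwrite('pics/w4.png',np.hstack([f(im[84:384,106:406]),f(s[120:240,140:260])]))
print(o['t'],o['tcp_pos'],o['ee_rot'],o['opening'],o['contact_force'])
E
```

```text
7.85 [0.42787626 0.12722684 0.13849061] [-0.47890011  0.4807142  -0.51907385  0.51974116] 0.03453915522827266 [-5.1448471  -2.3443319  12.19284756]
```

View pics/w4.png

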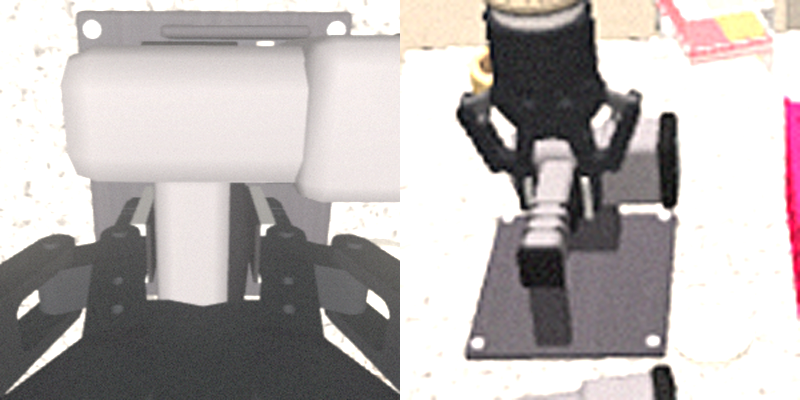

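The trigger lies flat along the grip and the opening is 34.5 mm, against 36 mm expected when fully home. I'll hold it there for 2.5 s.

Request:
step_arm --pt "0 0 0 0 0 0 1" --pt "0 0 0 0 0 0 1" --pt "0 0 0 0 0 0 1" --pt "0 0 0 0 0 0 1" --pt "0 0 0 0 0 0 1" --pt "0 0 0 0 0 0 1" --pt "0 0 0 0 0 0 1" --pt "0 0 0 0 0 0 1" --pt "0 0 0 0 0 0 1" --pt "0 0 0 0 0 0 1"

```text
t: 9.2
tcp_pos: [0.4278, 0.1272, 0.1385]
ee_rot: [-0.479, 0.481, -0.519, 0.52]
contact_force: [-1.3, -0.5, 4.3]
opening: 0.0346
```

Request:
step_arm --pt "0 0 0 0 0 0 1" --pt "0 0 0 0 0 0 1" --pt "0 0 0 0 0 0 1" --pt "0 0 0 0 0 0 1" --pt "0 0 0 0 0 0 1" --pt "0 0 0 0 0 0 1" --pt "0 0 0 0 0 0 1" --pt "0 0 0 0 0 0 1" --pt "0 0 0 0 0 0 1" --pt "0 0 0 0 0 0 1"

```text
t: 10.45
tcp_pos: [0.4278, 0.1272, 0.1385]
ee_rot: [-0.479, 0.481, -0.519, 0.52]
contact_force: [-0.7, -1.2, 4.2]
opening: 0.0345
```

Request:
step_arm --pt "0 0 0 0 0 0 0.1" --pt "0 0 0 0 0 0 -0.3" --pt "0 0 0 0 0 0 -0.6" --pt "0 0 0 0 0 0 -0.8" --pt "0 0 0 0 0 0 -0.8" --pt "0 0 0 0 0 0 -0.8" --pt "0 0 0 0 0 0 -0.8" --pt "0 0 0 0 0 0 -0.8" --pt "0 0 0 0 0 0 -0.8" --pt "0 0 0 0 0 0 -0.8"

```text
t: 11.7
tcp_pos: [0.4278, 0.1272, 0.1385]
ee_rot: [-0.479, 0.481, -0.519, 0.52]
contact_force: [0.4, -0.1, 0.6]
opening: 0.0769
```

Held and released. Now straight up, edging slightly away from the barrel.

Request:
step_arm --pt "0 -5 0 0 0 0 -0.8" --pt "1 -12 0 0 0 0 -0.8" --pt "1 -22 0 0 0 0 -0.8" --pt "1 -35 0 0 0 0 -0.8" --pt "1 -50 0 0 0 0 -0.8" --pt "1 -68 0 0 0 0 -0.8" --pt "1 -88 0 0 0 0 -0.8" --pt "1 -108 0 0 0 0 -0.8" --pt "1 -125 0 0 0 0 -0.8" --pt "1 -130 0 0 0 0 -0.8"

```text
t: 12.95
tcp_pos: [0.4283, 0.1267, 0.2699]
ee_rot: [-0.479, 0.48, -0.519, 0.52]
contact_force: [0.5, -0.1, 0.0]
opening: 0.0765
```

```bash
python3 - <<'E'
from bench import *
import cv2,numpy as np
o=get_obs(); im=get_image('wrist'); t=get_image('top'); t0=cv2.imread('pics/top0.png')[...,::-1]
f=lambda a,al=1.6:cv2.convertScaleAbs(cv2.resize(a[...,::-1],(400,400),interpolation=cv2.INTER_CUBIC),alpha=al,beta=10)
cv2.imwrite('pics/w5.png',np.hstack([f(im[40:340,106:406]),f(t[150:300,130:280])]))
m=lambda a:np.argwhere((a[...,0]>150)&(a[...,1]<60)).mean(0)
print(o['t'],o['tcp_pos'],o['opening'],o['contact_force'],'rack px',m(t0),m(t), 'bottle scanner diff',np.abs(t[210:300,280:380].astype(int)-t0[210:300,280:380]).mean())
E
```

```text
12.95 [0.42833008 0.12673967 0.26991458] 0.07647910850471043 [ 0.50581559 -0.09935959  0.03826945] rack px [168.08391608 197.94943518] [168.16014235 203.2018302 ] bottle scanner diff 7.1044074074074075
```

View pics/w5.png

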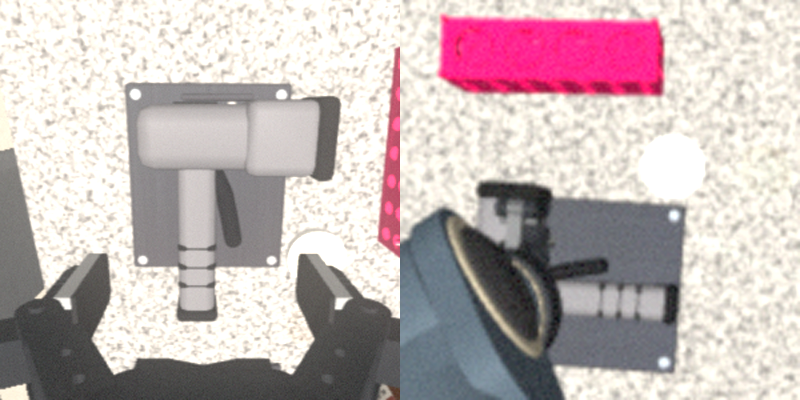

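The trigger has sprung back out, standing off the grip just as it did at first. The rack's outline in the top view is at columns 146–228 from row 157, as before. The shift in the mask's mean comes from other red items being hidden by the arm. I'll hand in.

```bash
python3 -c "
from bench import *
print(sign_off())"
```

```text
the job is handed in; nothing more can be done
None
```

I squeezed the rack scanner's trigger home, held it, released it, and handed the job in at about 13 s with the arm raised clear. No verdict was reported.

- **Squeeze:** The fingers closed at 35 N to an opening of 34.5 mm; the trigger when fully pressed should give about 36 mm. In the picture the trigger lay flat along the grip. The opening held steady for at least 2.5 s.
- **Release:** The last wrist picture shows the trigger standing off the grip as it did at the start. Contact force was about zero, and the highest force read at the end of any move was about 13 N.
- **Rack and other scanner:** The rack's outline in the top view is where it was. I made no move at the bottle scanner.
- **Checks that disagreed:**
  - **Rack red mask:** its mean shifted 5 pixels between the first and last top views. I put this down to the arm hiding other red items, because the rack's edges matched.
  - **First descent:** it drifted 7 mm in y; I corrected that before going down over the grip.
  - **Bottle scanner pixels:** the area differed by a mean of 7 grey levels between the first and last top views. I did not look into the cause.

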